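Find the loose levelling bolt and hold its cap open

TASK

One of the three levelling bolts along the front of the aluminium instrument base has come loose: tap them lightly on the head, one after another, until you find the one that sinks and stays down (the tight ones do not give). Then take the ball on the sprung cap directly behind that bolt, lift this cap at least half-way up (45 degrees or more) so that its locking screw can be reached, and finish while still holding it open and still, since it snaps shut when let go. Keep the caps of the tight bolts shut and leave the two bottles and the jar behind the base where they stand.

Things in the scene. Friction and masses are not known exactly. Their poses are not given: they have to be found in the camera images.
- base: Levelling base of an instrument: a fixed aluminium housing, 160 mm deep (its x) by 250 mm wide (its y) and 40 mm high, standing on the bench. Origin at the bench surface near its middle (housing from x -85 to +75 mm); its x axis points from the bolts to the cap hinges (away from the robot), y along the row of bolts to the left, z up. Three bolts stand in a row along its front (x = -55 mm, at y = +75, 0 and -75 mm), and behind each bolt is that bolt's own sprung cap.
- bolt_1_top (a point): Centre of the top face of the left (y = +75 mm in the base's frame) levelling bolt, an upright steel bolt with a hexagonal head 22 mm across its corners and 12 mm high; the top is 64 mm above the bench. Moves with the bolt. A tight bolt does not give; the loose one sinks 5 mm under a push of about 2 N on its head, then stops hard, and stays down. Any of the three may be the loose one; they look alike.
- bolt_1 (a joint): How far the left (y = +75 mm in the base's frame) bolt has sunk, m: 0 at the start, 0.005 when the loose bolt is fully down; a tight one stays below 0.002.
- cap_1_ball (a point): Centre of the ball (18 mm across) by which the left (y = +75 mm in the base's frame) cap is lifted. The ball sits on an 8 mm stem at the front end of the cap, behind the bolt; shut, its centre is 76 mm above the bench, 43 mm behind the bolt's axis, 62 mm in front of and 29 mm above the hinge line. It moves with the cap on an arc of 68 mm radius. It can be pinched from above with the fingers closing along the base's y and turns between the fingers as the cap rises.
- cap_1_hinge (a point): Point on the hinge line of the left (y = +75 mm in the base's frame) cap, in the middle of the cap, 47 mm above the bench; the hinge line runs along the base's y, at the rear of the cap.
- cap_1 (a joint): Opening angle of the left (y = +75 mm in the base's frame) cap, rad: 0 shut, grows as the ball end swings up and back, stop at 1.5. The cap is a 40 mm wide steel flap with a light spring; it takes about 1 to 2 N at the ball to hold it open and it snaps shut when let go.
- bolt_2_top (a point): Centre of the top face of the middle (y = 0) levelling bolt, an upright steel bolt with a hexagonal head 22 mm across its corners and 12 mm high; the top is 64 mm above the bench. Moves with the bolt. A tight bolt does not give; the loose one sinks 5 mm under a push of about 2 N on its head, then stops hard, and stays down. Any of the three may be the loose one; they look alike.
- bolt_2 (a joint): How far the middle (y = 0) bolt has sunk, m: 0 at the start, 0.005 when the loose bolt is fully down; a tight one stays below 0.002.
- cap_2_ball (a point): Centre of the ball (18 mm across) by which the middle (y = 0) cap is lifted. The ball sits on an 8 mm stem at the front end of the cap, behind the bolt; shut, its centre is 76 mm above the bench, 43 mm behind the bolt's axis, 62 mm in front of and 29 mm above the hinge line. It moves with the cap on an arc of 68 mm radius. It can be pinched from above with the fingers closing along the base's y and turns between the fingers as the cap rises.
- cap_2_hinge (a point): Point on the hinge line of the middle (y = 0) cap, in the middle of the cap, 47 mm above the bench; the hinge line runs along the base's y, at the rear of the cap.
- cap_2 (a joint): Opening angle of the middle (y = 0) cap, rad: 0 shut, grows as the ball end swings up and back, stop at 1.5. The cap is a 40 mm wide steel flap with a light spring; it takes about 1 to 2 N at the ball to hold it open and it snaps shut when let go.
- bolt_3_top (a point): Centre of the top face of the right (y = -75 mm in the base's frame) levelling bolt, an upright steel bolt with a hexagonal head 22 mm across its corners and 12 mm high; the top is 64 mm above the bench. Moves with the bolt. A tight bolt does not give; the loose one sinks 5 mm under a push of about 2 N on its head, then stops hard, and stays down. Any of the three may be the loose one; they look alike.
- bolt_3 (a joint): How far the right (y = -75 mm in the base's frame) bolt has sunk, m: 0 at the start, 0.005 when the loose bolt is fully down; a tight one stays below 0.002.
- cap_3_ball (a point): Centre of the ball (18 mm across) by which the right (y = -75 mm in the base's frame) cap is lifted. The ball sits on an 8 mm stem at the front end of the cap, behind the bolt; shut, its centre is 76 mm above the bench, 43 mm behind the bolt's axis, 62 mm in front of and 29 mm above the hinge line. It moves with the cap on an arc of 68 mm radius. It can be pinched from above with the fingers closing along the base's y and turns between the fingers as the cap rises.
- cap_3_hinge (a point): Point on the hinge line of the right (y = -75 mm in the base's frame) cap, in the middle of the cap, 47 mm above the bench; the hinge line runs along the base's y, at the rear of the cap.
- cap_3 (a joint): Opening angle of the right (y = -75 mm in the base's frame) cap, rad: 0 shut, grows as the ball end swings up and back, stop at 1.5. The cap is a 40 mm wide steel flap with a light spring; it takes about 1 to 2 N at the ball to hold it open and it snaps shut when let go.
- bottle_tall: Bystander: white bottle with a screw cap, 48 mm across, 100 mm high, standing loose on the bench behind the base. Origin at the centre of its underside, z up.
- bottle_dark: Bystander: dark bottle with a screw cap, 38 mm across, 85 mm high, standing loose behind the base. Origin at the centre of its underside, z up.
- jar: Bystander: squat white jar, 52 mm across, 52 mm high, standing loose behind the base. Origin at the centre of its underside, z up.

How it is judged:
On the way, in this order (a step that is already met when the one before it is completed fails the run):
1. the loose bolt has been tapped and has sunk by more than 3 mm (value of joint any of bolt_1, bolt_2, bolt_3 above 0.003 m), for 0.1 s.
2. the cap behind the sunk bolt is lifted past 0.65 rad (((value of joint bolt_1 above 0.003 m and value of joint cap_1 above 0.65 rad) or (value of joint bolt_2 above 0.003 m and value of joint cap_2 above 0.65 rad) or (value of joint bolt_3 above 0.003 m and value of joint cap_3 above 0.65 rad))), for 0.2 s.
At the end, for the whole second after the job is handed in: The loose bolt is down by more than 3 mm; the cap behind it is open by more than 0.65 rad (37 degrees), held there by the fingers (contact force over 0.3 N) and still (under 0.3 rad/s); the other two caps are shut (under 0.15 rad) (((value of joint bolt_1 above 0.003 m and value of joint cap_1 above 0.65 rad and contact force between the fingers and cap_1 above 0.3 N and velocity of joint cap_1 between -0.3 and 0.3 rad/s and value of joint each of cap_2, cap_3 below 0.15 rad) or (value of joint bolt_2 above 0.003 m and value of joint cap_2 above 0.65 rad and contact force between the fingers and cap_2 above 0.3 N and velocity of joint cap_2 between -0.3 and 0.3 rad/s and value of joint each of cap_1, cap_3 below 0.15 rad) or (value of joint bolt_3 above 0.003 m and value of joint cap_3 above 0.65 rad and contact force between the fingers and cap_3 above 0.3 N and velocity of joint cap_3 between -0.3 and 0.3 rad/s and value of joint each of cap_1, cap_2 below 0.15 rad))); the arm keeps its last pose, push and grip.
It fails at once if a cap is lifted although its bolt has not been found loose ((value of joint cap_1 above 0.3 rad and value of joint bolt_1 below 0.0025 m) or (value of joint cap_2 above 0.3 rad and value of joint bolt_2 below 0.0025 m) or (value of joint cap_3 above 0.3 rad and value of joint bolt_3 below 0.0025 m)).
It fails at once if a bolt is struck hard (over 60 N) (contact force between any of the arm, the fingers and bolt_1 above 60 N or contact force between any of the arm, the fingers and bolt_2 above 60 N or contact force between any of the arm, the fingers and bolt_3 above 60 N).
It fails at once if a bottle or the jar behind the base is shoved (over 30 mm) or knocked over (distance of any of bottle_tall, bottle_dark, jar from where it was at the start of the episode above 0.03 m or angle between any of bottle_tall, bottle_dark, jar's own z axis and vertical above 0.5 rad).
It also fails if it takes over 51 s, if anything falls off the work surface, if the arm or the gripper's body presses on something with over 40 N, if the wrist force passes 120 N, or if a joint passes its speed limit or range.

ROBOT

A 6-joint arm with a two-finger parallel gripper is mounted at the origin on a cart in front of the work surface, level with it; the furniture and walls round the work are solid. World frame = base frame: x ahead of the robot, y to its left, z up, the work surface at z = 0. Lengths are in m, angles in rad, forces in N, time in s.
With the tool pointing down it reaches from about 0.425 to 0.95 m from the base axis. Payload 3.5 kg.
Tool frame: the origin (TCP) lies at the very end of the fingers, on their centre line; the grasp point (between the pads) lies 19 mm behind it; z points along the fingers, y is the direction in which the jaws open and shut (so a half turn about z gives the same grasp; the last joint's range is limited). The gripper opens to 85 mm and grips with 20 to 120 N. Pads are 22 mm wide; open, the fingers measure 114 mm over their backs; the gripper's body (76 mm by 85 mm) begins 54 mm behind the grasp point. The pads swing forward as they close: fully open they stand 13 mm farther back than shut.
Start: joints at [-1.255, 0.286, 1.577, -0, 1.279, -0.15], TCP at [0.303, -0.603, 0.231] pointing down, gripper open.
Joint ranges: [-2.77, 2.77], [-0.9, 2.22], [0.21, 2.48], [-1.53, 4.67], [0.24, 2.81], [-2.84, 2.84]. Speed limits (rad/s): [2.79, 2.79, 3.14, 3.14, 3.14, 3.14].

INTERFACE

Orientations are given as a unit quaternion [x, y, z, w].
In Python, from plant import get_state, vision, ctrl, cut_out gives the robot as it stands.
- The arm moves only by the tool jog_arm, never from a script. Its argument "commands" is text: rows parted by semicolons, each of 6 numbers parted by spaces: the shift along the world's x, y, z in m, then the turn, a rotation vector about the world's x, y, z in rad. A call has 1 to 20 rows; each row is the pose to reach, as a shift and turn from the pose commanded when the call began; what a row does not reach only later rows make up. A row lasts 1/8 s, in which the tool goes at most 62.5 mm and 10.7 degrees, less where a joint would pass 70% of its speed; a pose out of reach is approached as far as the arm can. A call with a gripper value outside its range is refused whole. "gripper" is the opening in per cent of the stroke, from 0 (shut) to 100 (fully open), set as the call begins (left out, the last holds). The fingers move at their own pace and stop on an object; "grip_force" is the grip in N (left out, the last holds). Time passes only in rows, so rows that repeat a pose let the fingers close. It gives the time, the measured TCP pose, the force and the opening at its end, in the units of the state.
- get_state(): the state, without advancing time (a new reading comes with each control period).
- vision.read_camera(name): name is "scene" or "top" or "wrist"; returns a dict with "frame" (480x640x3 uint8, red, green, blue), "z_map" (480x640 float32, m along the optical axis (not along the pixel's ray), 0 where there is no reading), "fx", "fy", "cx", "cy" (pixels), "R" (3x3) and "t" (3): a world point X has camera coordinates R X + t. Camera axes: x right, y down, z forward; pixel columns grow to the right and rows downward; lengths in m; the calibration is good to about 2 mm. A picture is of the moment at which its call begins.
- ctrl.sign_off(): hands the job in, once; it reports no verdict.
Trained networks look in the newest picture that a camera, given by its name, has taken for a name from the list of things; names that differ only in an ending like _2 or _b are one class to them, and where a whole thing is asked for, a point or a joint stands for the part that bears it (a point fixed in the world has none). Each returns a list of dicts, best first, with "conf" (0 to 1); they miss things now and then, are a little off and sometimes report something else, mostly with a low value. They report only what shows in the picture. A call takes as long as a camera call.
- cut_out(camera, query): "pixels" (480x640 bool, what is visible of it) and "box" ([centre column, centre row, width, height] in pixels, round what is visible of it).
The state is a dict: "time": time; "qpos": joint angles; "dq": joint speeds; "joint_efforts": joint torques, N m; "eef_pos": TCP position; "tcp_rot": TCP orientation; "contact_force": force on the tool from outside, world axes, zero at the start; "wrist_torque": the same for the moment, N m; "opening": opening from 0.0 (shut) to 1.0 (fully open).
Only numpy, scipy, OpenCV 4.12 (cv2) and the standard library are available. Lean on these libraries where they do the work, as an engineer would, in place of code of your own. Each camera call takes 0.05 s, during which the arm holds its last target.

## Working session

There is one attempt and no reset: what is moved stays moved. The work goes in short steps, Python scripts to look and compute and a tool call to move; the robot and the scene stay as the last step left them, time stands still between calls to the robot, and variables do not carry over. Pictures are saved under pics/ and viewed, and the job is handed in when it is done.

Besides the shell and the picture viewer there is one more tool, called as name(argument=value, ...) on one line, values as JSON. jog_arm: Moves the arm, as the interface text tells. Its arguments: {"type":"object","properties":{"commands":{"type":"string"},"gripper":{"type":"number"},"grip_force":{"type":"number"}},"required":["commands"]}

```bash
mkdir -p pics; ls; python3 - <<'E'
from plant import get_state, vision, ctrl, cut_out
import cv2,numpy as np
print(get_state())
for n in ["scene","top"]:
    c=vision.read_camera(n); cv2.imwrite(f"pics/{n}0.png",c["frame"][:,:,::-1])
    print(n,c["fx"],c["cx"],c["cy"],c["R"],c["t"])
    for q in ["base","bolt_1_top","cap_1_ball"]:
        for d in cut_out(n,q): print(q,round(d["conf"],2),np.round(d["box"],1),d["pixels"].sum())
E
```

```text
pics
{'time': 0.0, 'qpos': array([-1.25500090e+00,  2.87177195e-01,  1.57819759e+00, -8.68118426e-06,
        1.27857090e+00, -1.50008534e-01]), 'dq': array([ 1.94861636e-04, -7.39035699e-05,  2.52915297e-03,  3.77964440e-05,
        5.34891998e-04,  1.40845100e-03]), 'joint_efforts': array([-1.45182912e-04, -4.05985057e+01, -2.92622674e+01, -1.72472337e-04,
        5.85464193e-03,  2.83941191e-07]), 'eef_pos': array([ 0.30298276, -0.60244269,  0.22992833]), 'tcp_rot': array([ 9.72999747e-01,  2.30803182e-01, -1.01554519e-04, -1.17213062e-03]), 'contact_force': array([-0.00896957, -0.12582343, -0.0074949 ]), 'wrist_torque': array([-0.01340509,  0.00834583,  0.00354936]), 'opening': 1.0033955228616904}
scene 609.6969170216802 319.3874512490906 245.27743522225296 [[-7.48111199e-01 -6.63573258e-01  4.07159085e-04]
 [-4.22593333e-01  4.75957652e-01 -7.71284117e-01]
 [ 5.11609724e-01 -5.77178348e-01 -6.36490884e-01]] [0.59426959 0.19938993 0.73700359]
base 0.88 [353.4 279.2 161.3 155.6] 15601
bolt_1_top 0.5 [371.1 296.9  18.6  18.8] 266
cap_1_ball 0.56 [320.1 286.4  53.9  32.2] 925
top 467.007346801243 317.38553314119116 233.56741727177103 [[-0.15291408 -0.98822477 -0.00539346]
 [-0.96521943  0.15052099 -0.21376361]
 [ 0.21205832 -0.02748159 -0.97687053]] [0.30766621 0.5464934  0.79378265]
base 0.55 [335.5 255.9 159.7 130.9] 11352
cap_1_ball 0.96 [295.4 257.   25.3  37.6] 592
```

View pics/scene0.png

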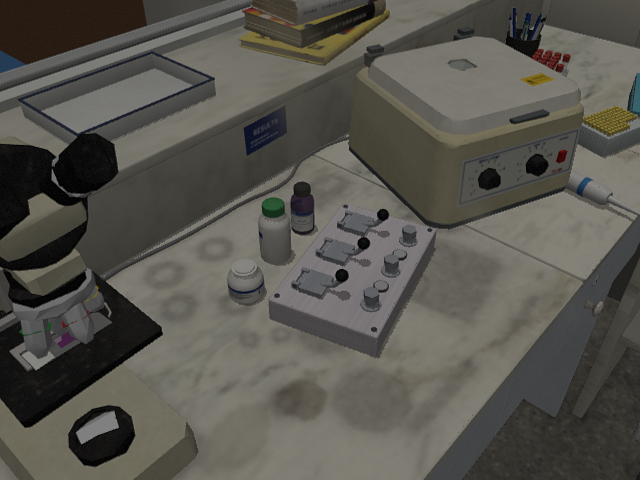

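View pics/top0.png

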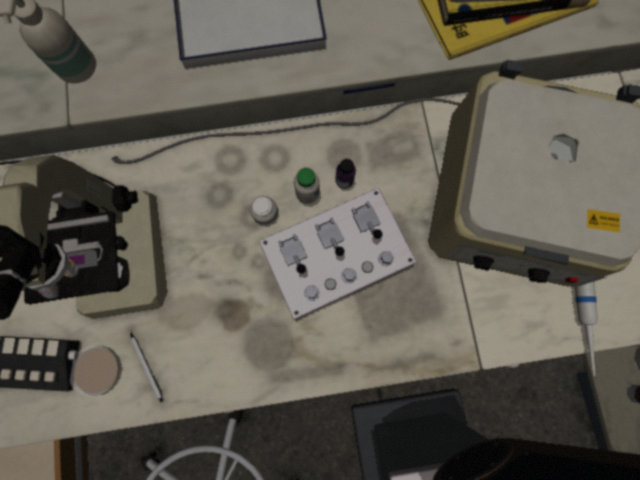

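The scene and top images agree. In the top view the bolts are near (311,292), (349,275) and (386,258), and the black balls near (301,269), (340,252) and (377,234). The bottles and jar stand behind, and the centrifuge is to the right.

```bash
cat > h.py <<'E'
import numpy as np,cv2
from plant import get_state, vision, ctrl, cut_out
def ray(c,u,v,z):
    d=c["R"].T@np.array([(u-c["cx"])/c["fx"],(v-c["cy"])/c["fy"],1]); o=-c["R"].T@c["t"]
    return o+d*(z-o[2])/d[2]
def proj(c,X):
    p=c["R"]@np.asarray(X)+c["t"]; return np.array([c["cx"]+c["fx"]*p[0]/p[2],c["cy"]+c["fy"]*p[1]/p[2]])
E
python3 - <<'E'
from h import *
G={"top":[(301,269),(340,252),(377,234)],"scene":[(342,275),(364,243),(383,214)]}
B={"top":[(311,292),(349,275),(386,258)],"scene":[(371,292),(391,260),(409,231)]}
for n in G:
    c=vision.read_camera(n); g=c["frame"].max(2)
    P=[]
    for u,v in G[n]:
        m=np.zeros_like(g); m[v-9:v+10,u-9:u+10]=(g[v-9:v+10,u-9:u+10]<60)
        k,l,s,ce=cv2.connectedComponentsWithStats(m); i=1+np.argmax(s[1:,4])
        P.append(ray(c,*ce[i],0.076)); print(n,ce[i],s[i],P[-1].round(4))
    Q=[ray(c,u,v,0.064) for u,v in B[n]]; print(np.round(Q,4))
    d=(P[0]-P[2]); print(np.linalg.norm(d), np.arctan2(-d[0],d[1]))
    for q in ["base","bottle_tall","bottle_dark","jar"]:
        for d in cut_out(n,q)[:2]:
            ys,xs=np.where(d["pixels"]);z=c["z_map"][ys,xs]
            X=(np.stack([(xs-c["cx"])/c["fx"]*z,(ys-c["cy"])/c["fy"]*z,z],1)-c["t"])@c["R"]
            print(q,round(d["conf"],2),np.median(X,0).round(3),X.min(0).round(3),X.max(0).round(3))
    cv2.imwrite(f"pics/{n}_c.png",cv2.resize(c["frame"][190:320,240:440,::-1] if n=="scene" else c["frame"][160:320,240:430,::-1],None,fx=4,fy=4)[:600,:800])
E
```

```text
top [300.94285714 268.55714286] [297 264   9  10  70] [0.5258 0.2589 0.076 ]
top [339.1875 250.875 ] [335 247   9   9  64] [0.5467 0.1871 0.076 ]
top [376.82352941 233.80882353] [372 230  10   9  68] [0.5669 0.1155 0.076 ]
[[0.4834 0.2476 0.064 ]
 [0.5029 0.1761 0.064 ]
 [0.5229 0.1053 0.064 ]]
0.14924495493277157 0.2792329920925298
base 0.41 [0.65  0.312 0.042] [ 0.406  0.244 -0.002] [0.691 0.34  0.894]
bottle_tall 0.79 [0.674 0.227 0.076] [0.406 0.202 0.003] [0.701 0.25  0.894]
bottle_dark 0.95 [0.692 0.151 0.063] [ 0.406  0.12  -0.003] [0.748 0.244 0.894]
jar 0.77 [0.65  0.312 0.042] [ 0.406  0.244 -0.004] [0.691 0.342 0.894]
scene [341.18243243 275.76351351] [335 269  14  16 148] [0.5273 0.2575 0.076 ]
scene [362.78169014 243.16197183] [357 234  13  19 142] [0.5484 0.1848 0.076 ]
scene [382.19834711 214.99173554] [377 209  12  15 121] [0.5681 0.1133 0.076 ]
[[0.4858 0.2454 0.064 ]
 [0.5044 0.1759 0.064 ]
 [0.5236 0.1052 0.064 ]]
0.1498957964258459 0.275560900792642
base 0.97 [0.534 0.223 0.042] [ 0.152  0.005 -0.001] [0.697 0.725 0.623]
bottle_tall 0.74 [0.674 0.237 0.062] [ 0.152  0.124 -0.001] [0.81  0.725 0.623]
bottle_dark 0.89 [0.691 0.158 0.052] [0.152 0.136 0.003] [0.714 0.725 0.623]
bottle_dark 0.63 [0.576 0.196 0.052] [0.152 0.16  0.039] [0.609 0.725 0.623]
jar 0.8 [0.646 0.324 0.038] [ 0.152  0.257 -0.001] [0.711 0.725 0.623]
jar 0.4 [0.482 0.25  0.065] [0.152 0.236 0.045] [0.494 0.725 0.623]
```

View pics/top_c.png

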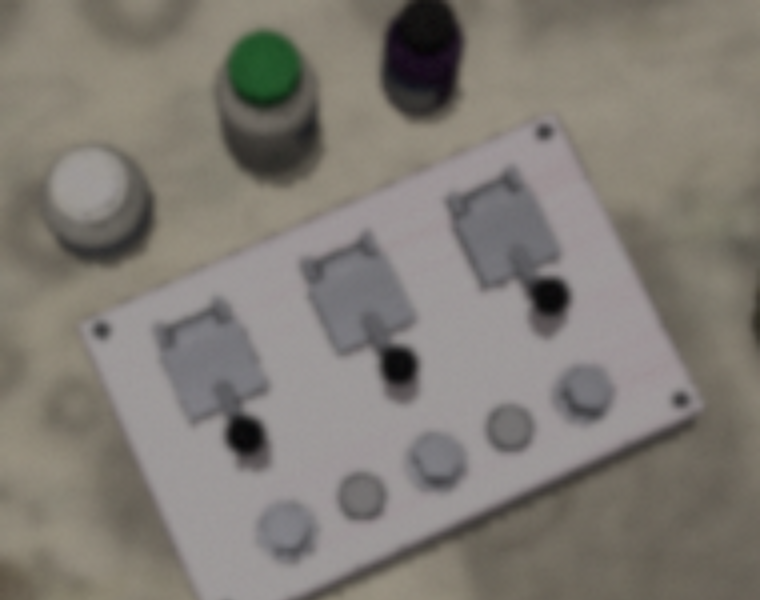

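View pics/scene_c.png

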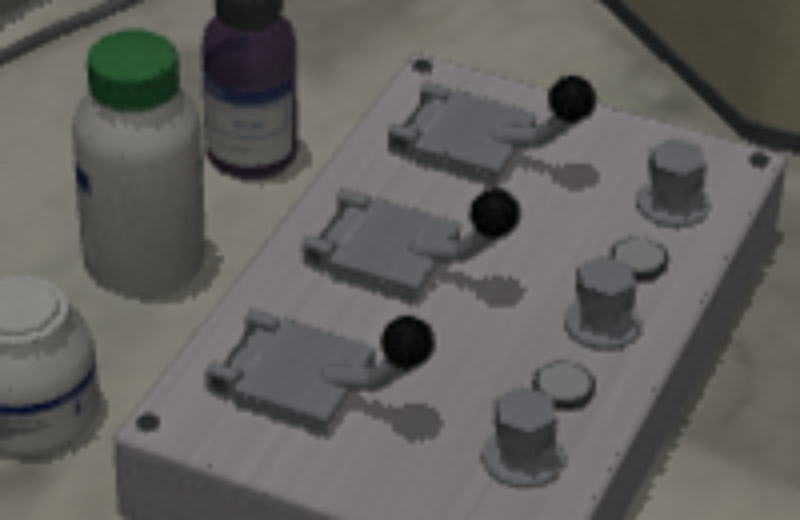

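```bash
python3 - <<'E'
from h import *
c=vision.read_camera("scene");vv,uu=np.mgrid[0:480,0:640];z=c["z_map"]
X=(np.stack([(uu-c["cx"])/c["fx"]*z,(vv-c["cy"])/c["fy"]*z,z],-1).reshape(-1,3)-c["t"])@c["R"]
X=X[z.ravel()>0]
for y in np.arange(-0.7,0.12,0.05):
    for zl,zh in [(0.06,0.15),(0.15,0.3)]:
        m=(abs(X[:,1]-y)<0.025)&(X[:,2]>zl)&(X[:,2]<zh)&(X[:,0]>0.2)
        if m.sum()>5: print(y.round(2),zl,np.percentile(X[m,0],1).round(3),X[m,2].max().round(3),m.sum())
print(get_state()["time"])
E
```

```text
-0.7 0.06 0.713 0.146 344
-0.65 0.06 0.688 0.147 773
-0.6 0.06 0.599 0.15 943
-0.6 0.15 0.741 0.177 45
-0.55 0.06 0.587 0.139 433
-0.55 0.15 0.801 0.187 81
-0.5 0.06 0.604 0.138 237
-0.5 0.15 0.801 0.189 249
-0.45 0.06 0.846 0.137 190
-0.45 0.15 0.802 0.188 443
-0.4 0.06 0.846 0.138 165
-0.4 0.15 0.802 0.189 646
-0.35 0.06 0.846 0.138 121
-0.35 0.15 0.655 0.203 624
-0.3 0.06 0.846 0.139 69
-0.3 0.15 0.538 0.232 1299
-0.25 0.06 0.422 0.15 203
-0.25 0.15 0.434 0.246 2588
-0.2 0.06 0.424 0.15 1204
-0.2 0.15 0.44 0.256 3710
-0.15 0.06 0.436 0.15 1745
-0.15 0.15 0.458 0.267 4224
-0.1 0.06 0.466 0.15 2579
-0.1 0.15 0.473 0.277 5556
-0.05 0.06 0.474 0.15 4273
-0.05 0.15 0.503 0.282 8577
0.0 0.06 0.507 0.15 4078
0.0 0.15 0.521 0.216 4397
0.05 0.06 0.846 0.138 790
0.05 0.15 0.803 0.216 2702
0.1 0.06 0.517 0.138 1128
0.1 0.15 0.803 0.216 2725
0.95
```

jog_arm(commands="0 0 0.06 0 0 -0.1; 0 0 0.12 0 0 -0.189; 0.01 0.04 0.17 0 0 -0.189; 0.03 0.1 0.18 0 0 -0.189; 0.05 0.16 0.18 0 0 -0.189; 0.07 0.22 0.18 0 0 -0.189; 0.09 0.275 0.18 0 0 -0.189; 0.11 0.33 0.18 0 0 -0.189; 0.125 0.39 0.18 0 0 -0.189; 0.14 0.45 0.18 0 0 -0.189; 0.16 0.51 0.18 0 0 -0.189; 0.18 0.57 0.18 0 0 -0.189; 0.2 0.63 0.18 0 0 -0.189; 0.223 0.68 0.17 0 0 -0.189; 0.223 0.706 0.13 0 0 -0.189; 0.223 0.706 0.07 0 0 -0.189; 0.223 0.706 0.01 0 0 -0.189; 0.223 0.706 -0.05 0 0 -0.189; 0.223 0.706 -0.11 0 0 -0.189; 0.223 0.706 -0.13 0 0 -0.189", gripper=0)

```text
time: 3.45
eef_pos: [0.5229, 0.1029, 0.0966]
tcp_rot: [0.99, 0.138, -0.004, -0.001]
contact_force: [-0.1, 0.7, 0.3]
opening: -0.006
```

jog_arm(commands="0 0 -0.01 0 0 0; 0 0 -0.018 0 0 0; 0 0 -0.022 0 0 0; 0 0 -0.022 0 0 0")

```text
time: 3.95
eef_pos: [0.5267, 0.103, 0.08]
tcp_rot: [0.99, 0.138, 0.001, 0.0]
contact_force: [-0.4, 0.6, -0.4]
opening: -0.0
```

```bash
python3 - <<'E'
from h import *
s=get_state();print(s["eef_pos"],s["tcp_rot"],s["contact_force"],s["qpos"])
c=vision.read_camera("scene");cv2.imwrite("pics/s1.png",cv2.resize(c["frame"][150:300,300:500,::-1],None,fx=4,fy=4))
E
```

```text
[0.52669699 0.1029591  0.08002532] [9.90435414e-01 1.37975650e-01 6.35731273e-04 7.74835834e-05] [-0.35720425  0.5548818  -0.3590549 ] [3.89996509e-03 1.62812113e-01 2.02514102e+00 2.08044102e-05
 9.52358760e-01 1.29784974e+00]
```

View pics/s1.png

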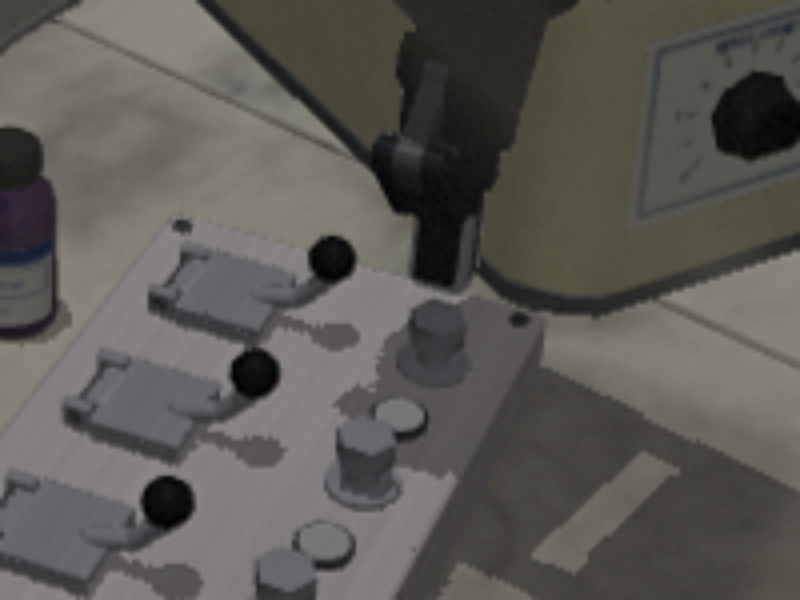

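The picture shows the closed fingers directly above the right bolt, whose head is at crop pixel (437,320), well clear of its ball. Next I tap it gently.

jog_arm(commands="0 0 -0.006 0 0 0; 0 0 -0.01 0 0 0; 0 0 -0.012 0 0 0; 0 0 -0.013 0 0 0; 0 0 -0.014 0 0 0; 0 0 -0.014 0 0 0")

```text
time: 4.75
eef_pos: [0.5262, 0.103, 0.0653]
tcp_rot: [0.99, 0.138, -0.0, -0.0]
contact_force: [-0.3, 0.1, -0.3]
opening: -0.004
```

jog_arm(commands="0 0 -0.001 0 0 0; 0 0 -0.001 0 0 0")

```text
time: 5.0
eef_pos: [0.5262, 0.1029, 0.0643]
tcp_rot: [0.99, 0.138, -0.0, -0.0]
contact_force: [0.6, 0.3, -0.3]
opening: 0.002
```

jog_arm(commands="0 0 -0.001 0 0 0; 0 0 -0.001 0 0 0")

```text
time: 5.25
eef_pos: [0.5264, 0.103, 0.064]
tcp_rot: [0.99, 0.138, -0.0, 0.0]
contact_force: [-2.4, -0.8, 4.0]
opening: 0.002
```

jog_arm(commands="0 0 -0.001 0 0 0; 0 0 -0.001 0 0 0")

```text
time: 5.5
eef_pos: [0.5265, 0.103, 0.0639]
tcp_rot: [0.99, 0.138, -0.0, 0.0]
contact_force: [-4.3, 0.2, 10.4]
opening: -0.006
```

The right bolt takes 10 N without giving, so it is tight. Next is the middle bolt.

jog_arm(commands="0 0 0.015 0 0 0; -0.007 0.025 0.018 0 0 0; -0.015 0.053 0.018 0 0 0; -0.02 0.0715 0.015 0 0 0; -0.02 0.0715 0.009 0 0 0; -0.02 0.0715 0.005 0 0 0; -0.02 0.0715 0.003 0 0 0; -0.02 0.0715 0.003 0 0 0")

```text
time: 6.5
eef_pos: [0.5063, 0.1738, 0.065]
tcp_rot: [0.991, 0.137, -0.0, 0.0]
contact_force: [0.0, 0.9, 0.6]
opening: -0.005
```

jog_arm(commands="0 0 -0.001 0 0 0; 0 0 -0.002 0 0 0; 0 0 -0.002 0 0 0")

```text
time: 6.88
eef_pos: [0.5065, 0.1743, 0.0641]
tcp_rot: [0.99, 0.138, 0.0, 0.0]
contact_force: [-2.0, -1.4, 4.3]
opening: 0.005
```

jog_arm(commands="0 0 -0.001 0 0 0; 0 0 -0.001 0 0 0")

```text
time: 7.12
eef_pos: [0.5067, 0.1743, 0.064]
tcp_rot: [0.99, 0.138, 0.0, 0.0]
contact_force: [-3.6, -2.6, 10.0]
opening: 0.004
```

The middle bolt is tight too. Next is the left one.

jog_arm(commands="0 0 0.015 0 0 0; -0.007 0.025 0.018 0 0 0; -0.015 0.053 0.018 0 0 0; -0.021 0.072 0.015 0 0 0; -0.021 0.072 0.009 0 0 0; -0.021 0.072 0.005 0 0 0; -0.021 0.072 0.003 0 0 0; -0.021 0.072 0.003 0 0 0")

```text
time: 8.12
eef_pos: [0.4853, 0.2458, 0.065]
tcp_rot: [0.991, 0.137, -0.0, 0.0]
contact_force: [-0.4, 0.5, -0.0]
opening: 0.001
```

jog_arm(commands="0 0 -0.001 0 0 0; 0 0 -0.002 0 0 0; 0 0 -0.002 0 0 0")

```text
time: 8.5
eef_pos: [0.4854, 0.2464, 0.0635]
tcp_rot: [0.99, 0.138, 0.0, 0.0]
contact_force: [0.3, -1.0, 0.8]
opening: 0.002
```

jog_arm(commands="0 0 -0.001 0 0 0; 0 0 -0.002 0 0 0; 0 0 -0.002 0 0 0")

```text
time: 8.88
eef_pos: [0.4853, 0.2465, 0.0613]
tcp_rot: [0.99, 0.138, 0.0, -0.0]
contact_force: [0.7, -1.2, 0.4]
opening: -0.001
```

The left bolt is giving under about 1 N. I'll push it all the way down.

jog_arm(commands="0 0 -0.001 0 0 0; 0 0 -0.002 0 0 0; 0 0 -0.002 0 0 0")

```text
time: 9.25
eef_pos: [0.4852, 0.2465, 0.0592]
tcp_rot: [0.99, 0.138, -0.0, -0.0]
contact_force: [0.7, 0.2, 0.9]
opening: -0.002
```

jog_arm(commands="0 0 -0.001 0 0 0; 0 0 -0.001 0 0 0")

```text
time: 9.5
eef_pos: [0.4852, 0.2465, 0.059]
tcp_rot: [0.99, 0.138, -0.0, 0.0]
contact_force: [-1.3, -1.0, 4.8]
opening: 0.0
```

It bottomed out at 5 mm. I'll raise the tool, open the fingers and go above the left ball.

jog_arm(commands="0 0 0.03 0 0 0; 0 0 0.07 0 0 0; 0.02 0.006 0.07 0 0 0; 0.0415 0.012 0.07 0 0 0; 0.0415 0.012 0.065 0 0 0; 0.0415 0.012 0.06 0 0 0; 0.0415 0.012 0.06 0 0 0", gripper=45, grip_force=30)

```text
time: 10.38
eef_pos: [0.5251, 0.2581, 0.1168]
tcp_rot: [0.99, 0.138, -0.002, 0.0]
contact_force: [0.4, 0.4, 0.4]
opening: 0.45
```

```bash
python3 - <<'E'
from h import *
s=get_state();print(s["eef_pos"],s["tcp_rot"],s["contact_force"],s["opening"])
c=vision.read_camera("scene");cv2.imwrite("pics/s2.png",cv2.resize(c["frame"][190:340,270:470,::-1],None,fx=4,fy=4))
c=vision.read_camera("wrist");cv2.imwrite("pics/w2.png",c["frame"][:,:,::-1])
e=s["eef_pos"]
print(proj(c,e),proj(c,[.5266,.2582,.076]),proj(c,[.4852,.2464,.059]))
E
```

```text
[0.52506833 0.25808272 0.11683255] [ 9.90423856e-01  1.38050813e-01 -1.58588573e-03  2.10334611e-04] [0.43216009 0.40690397 0.4459408 ] 0.44971067620491734
[316.17075231 317.1117391 ] [317.01361095 277.93636563] [317.09734465 336.71148333]
```

View pics/s2.png

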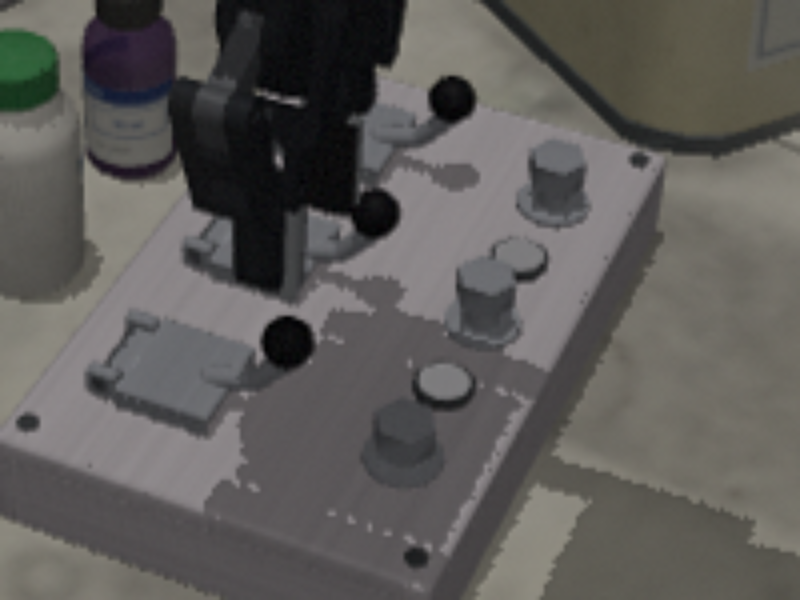

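View pics/w2.png

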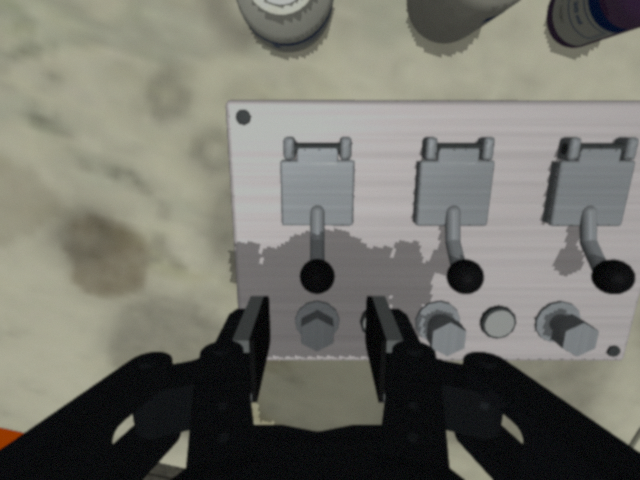

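The wrist view shows the left ball at (317,275), centred between the fingers; I predicted (317,278). The scene crop shows the left bolt visibly lower, at (405,440), than the other two, and all caps shut. I'll descend and grip.

jog_arm(commands="0 0 -0.02 0 0 0; 0 0 -0.04 0 0 0; 0 0 -0.053 0 0 0; 0 0 -0.057 0 0 0; 0 0 -0.057 0 0 0; 0 0 -0.057 0 0 0")

```text
time: 11.22
eef_pos: [0.5273, 0.2586, 0.0621]
tcp_rot: [0.99, 0.138, 0.001, -0.0]
contact_force: [0.8, -0.6, -0.4]
opening: 0.447
```

jog_arm(commands="0 0 0 0 0 0; 0 0 0 0 0 0; 0 0 0 0 0 0; 0 0 0 0 0 0; 0 0 0 0 0 0; 0 0 0 0 0 0", gripper=10, grip_force=30)

```text
time: 11.98
eef_pos: [0.527, 0.2588, 0.0618]
tcp_rot: [0.99, 0.138, 0.0, -0.0]
contact_force: [-0.8, 1.6, 4.0]
opening: 0.181
```

```bash
python3 - <<'E'
from h import *
s=get_state();print(s["eef_pos"],s["tcp_rot"],s["contact_force"],s["opening"])
c=vision.read_camera("scene");cv2.imwrite("pics/s3.png",cv2.resize(c["frame"][190:340,270:470,::-1],None,fx=4,fy=4))
c=vision.read_camera("wrist");cv2.imwrite("pics/w3.png",c["frame"][:,:,::-1])
# arc waypoints relative to shut
ex=np.array([np.cos(.277),np.sin(.277)])
for t in np.arange(0,1.16,.1):
    a=np.arctan2(29,62)+t;r=np.hypot(29,62)/1e3
    f=.062-r*np.cos(a); print(t.round(2),(f*ex).round(4),round(r*np.sin(a)-.029,4))
E
```

```text
[0.52695856 0.25878838 0.06181691] [ 9.90442345e-01  1.37926508e-01  3.91884259e-04 -2.94013281e-04] [-0.79014069  1.55467039  3.96295947] 0.1814370676926109
0.0 [0. 0.] -0.0
0.1 [0.0031 0.0009] 0.006
0.2 [0.0067 0.0019] 0.0117
0.3 [0.0109 0.0031] 0.017
0.4 [0.0156 0.0044] 0.0219
0.5 [0.0207 0.0059] 0.0262
0.6 [0.0262 0.0074] 0.0299
0.7 [0.032  0.0091] 0.0331
0.8 [0.0381 0.0108] 0.0357
0.9 [0.0444 0.0126] 0.0376
1.0 [0.0509 0.0145] 0.0388
1.1 [0.0574 0.0163] 0.0394
```

View pics/s3.png

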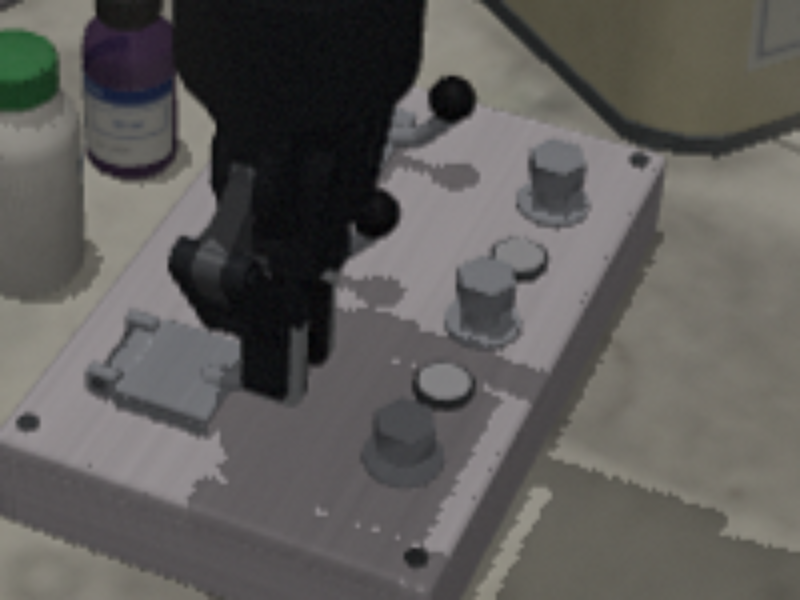

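View pics/w3.png

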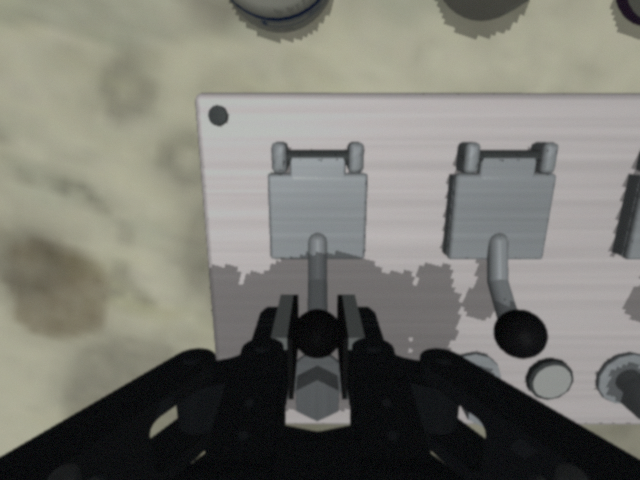

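The wrist view shows the ball at (317,333), pinched between the pads, with the stem behind it. Opening reads 0.18. I'll start up the arc and check.

jog_arm(commands="0.0015 0.0005 0.003 0 0 0; 0.003 0.001 0.006 0 0 0; 0.005 0.0015 0.009 0 0 0; 0.0067 0.002 0.0117 0 0 0; 0.009 0.0025 0.0145 0 0 0; 0.011 0.003 0.017 0 0 0; 0.011 0.003 0.017 0 0 0")

```text
time: 12.95
eef_pos: [0.5379, 0.2617, 0.0785]
tcp_rot: [0.99, 0.138, 0.0, -0.0]
contact_force: [-1.5, 4.5, -3.5]
opening: 0.177
```

```bash
python3 - <<'E'
from h import *
s=get_state();print(s["eef_pos"],s["contact_force"],s["opening"])
c=vision.read_camera("scene");a=cv2.resize(c["frame"][190:340,270:420,::-1],None,fx=2.6,fy=2.6)
c=vision.read_camera("wrist");b=cv2.resize(c["frame"][60:460,120:520,::-1],(390,390));cv2.imwrite("pics/b4.png",np.hstack([a,b]))
E
```

```text
[0.53787165 0.26172999 0.07853936] [-1.5398394   4.45555915 -3.47348558] 0.17742710407935872
```

View pics/b4.png

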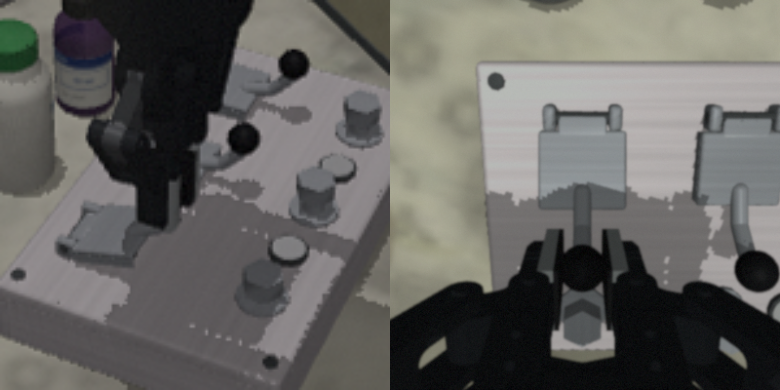

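The ball is still at the same place between the pads, and the tool feels the spring pulling down (-3.5 N). The cap is following, so I'll continue along the arc.

jog_arm(commands="0.0023 0.0009 0.0025 0 0 0; 0.0047 0.0016 0.0049 0 0 0; 0.0072 0.0024 0.0071 0 0 0; 0.0098 0.0031 0.0092 0 0 0; 0.0125 0.004 0.0112 0 0 0; 0.0153 0.0048 0.0129 0 0 0; 0.0182 0.0057 0.0146 0 0 0; 0.0211 0.0065 0.0161 0 0 0; 0.0241 0.0074 0.0175 0 0 0; 0.0272 0.0083 0.0187 0 0 0; 0.0303 0.0091 0.0197 0 0 0; 0.0335 0.01 0.0206 0 0 0; 0.0368 0.011 0.0213 0 0 0; 0.04 0.0119 0.0218 0 0 0; 0.04 0.0119 0.0218 0 0 0; 0.04 0.0119 0.0218 0 0 0; 0.04 0.0119 0.0218 0 0 0")

```text
time: 15.18
eef_pos: [0.5778, 0.2732, 0.1003]
tcp_rot: [0.99, 0.138, 0.0, 0.0]
contact_force: [-2.7, 0.1, -0.2]
opening: 0.182
```

```bash
python3 - <<'E'
from h import *
s=get_state();print(s["eef_pos"],s["contact_force"],s["opening"],abs(s["dq"]).max())
c=vision.read_camera("scene");a=cv2.resize(c["frame"][190:340,270:420,::-1],None,fx=2.6,fy=2.6)
c=vision.read_camera("wrist");b=cv2.resize(c["frame"][60:460,120:520,::-1],(390,390));cv2.imwrite("pics/b5.png",np.hstack([a,b]))
E
```

```text
[0.57778619 0.27317064 0.10031331] [-2.73806628  0.05039396 -0.22110723] 0.18235672439748818 0.0009292047670982754
```

View pics/b5.png

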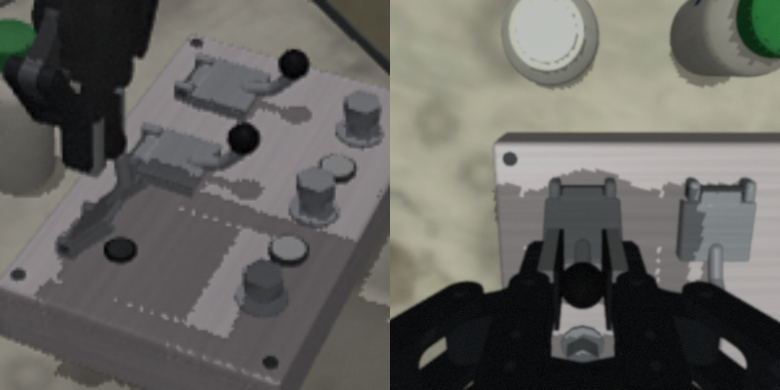

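The left cap stands open at roughly 1 rad, with the screw recess exposed at crop pixel (120,250). The ball is still in the pads, the other two caps are shut, the left bolt is down and the bottles are untouched. One still second to confirm, then I hand in.

jog_arm(commands="0 0 0 0 0 0; 0 0 0 0 0 0; 0 0 0 0 0 0; 0 0 0 0 0 0; 0 0 0 0 0 0; 0 0 0 0 0 0; 0 0 0 0 0 0; 0 0 0 0 0 0")

```text
time: 16.27
eef_pos: [0.5778, 0.2733, 0.1003]
tcp_rot: [0.99, 0.138, 0.0, 0.0]
contact_force: [-2.3, -1.1, 2.3]
opening: 0.179
```

```bash
python3 - <<'E'
from h import *
c=vision.read_camera("scene");cv2.imwrite("pics/s6.png",cv2.resize(c["frame"][160:340,230:440,::-1],None,fx=3,fy=3))
s=get_state();print(s["time"],s["eef_pos"],s["contact_force"],s["opening"])
E
```

```text
16.325 [0.57779372 0.27326904 0.10025103] [-2.89825642 -0.9964609   1.33001337] 0.17662603743510888
```

View pics/s6.png

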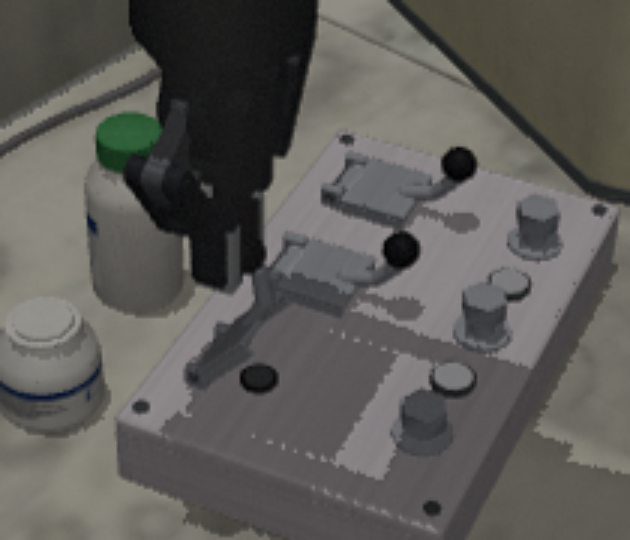

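The cap is held still: open at (230,330), with the other caps shut and the jar and the white bottle where they were.

```bash
python3 - <<'E'
from plant import ctrl
print(ctrl.sign_off())
E
```

```text
the job is handed in; nothing more can be done
None
```

The left bolt is the loose one, and I handed in with its cap held open at about 1 rad (57°); the hand-in reports no verdict.

- **Finding the bolt:** The right and middle bolts each took about 10 N at their full 64 mm height without giving. The left one sank under about 1 N, stopped hard at 59 mm and stayed down.
- **Lifting the cap:** I pinched the ball behind the left bolt and followed its arc up. The cap angle comes from the tool's path; I did not measure it separately.
- **Last checks:**
  - The tool held still for a full second, with the ball in the pads and a spring load of about 3 N.
  - The last picture shows the left cap open and its screw exposed, the left bolt down, the other two caps shut, and the jar and white bottle in place.
  - The dark bottle was hidden behind the gripper in that picture, but nothing went near it.
- **One disagreement:** The gripper opening read about 15 mm on the 18 mm ball. The ball stayed at the same place between the pads throughout, so I saw no slip.

The clock was at about 16 s of the 51 s allowed when I handed in.

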